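# Complete the repair-stick tray and show the worn stick to the inspection camera

### The job

Put the two spare wax repair sticks that lie on the bench into the two empty slots of the tray, lying flat on its floor like the two in it, so that all four slots are filled. Then take out the shortest stick, the worn one, and hold it up to the inspection camera so that its colour can be recorded: the bare wax end (not the end in the paper wrapper) centred 9 cm in front of the lens, the stick pointing straight into the lens along its line of sight. Finish while holding it there, still; leave the other three sticks in their slots, and do not knock the camera out of its aim, push the things round about or hit the beam lamp that hangs low over the front of the bench.

Things in the scene. Friction and masses are not known exactly. Their poses are not given: they have to be found in the camera images.
- tray: stick tray, 108 x 198 mm, heavy, fixed: 14 mm plywood board with four slots side by side, 42 mm apart (centres at y = -63, -21, 21, 63 mm); two hold a stick, two are empty. Origin: centre of its underside; x along the slots to the back of the bench, y across, z up. Slot floor = board top, 14 mm up, flat; each slot 94 mm long, closed at front and back by a 12 mm high lath.
- slot1 (a point): middle of the slot at y = -63 mm, on its floor; axes as the tray. Slots are 17 mm wide at the floor, between half-round wooden mouldings (25 mm wide, 12.5 mm high, so a slot widens upwards) that stand only near the ends, 20 to 47 mm from the middle; between them the board is bare right across, so fingers can reach down beside a stick (30 mm from stick to stick).
- slot2 (a point): middle of the slot at y = -21 mm of the tray, on its floor; as slot1
- slot3 (a point): middle of the slot at y = 21 mm of the tray, on its floor; as slot1
- slot4 (a point): middle of the slot at y = 63 mm of the tray; as slot1. Overhead: a wooden beam lamp crosses above the front of the bench, underside 0.66 m up, near edge at x = 0.31 + 0.27 y, 0.10 m wide, left end at x = 0.36, y = 0.15. An elbow or forearm can strike it: stay low, and lean the hand (its upper end 15 to 20 degrees back to the robot, along the stick) instead of straight down.
- short_stick: the worn wax stick, the shortest: 12 x 50 x 10 mm, 12 g, lies in one of the tray's slots at the start, bare end to the back of the bench (tray +x); its origin is the centre of its underside, y runs along its length and z up; its -y end is bare wax, its +y end has a pale paper wrapper
- stick_a: wax stick 12 x 80 x 10 mm in one of the tray's slots; its origin is the centre of its underside, y runs along its length and z up; its -y end is bare wax, its +y end has a pale paper wrapper
- spare_1: spare wax stick 12 x 62 x 10 mm, 12 g, lying on the bench left of the tray; its origin is the centre of its underside, y runs along its length and z up; its -y end is bare wax, its +y end has a pale paper wrapper
- spare_2: spare wax stick 12 x 70 x 10 mm, 12 g, lying on the bench left of the tray; its origin is the centre of its underside, y runs along its length and z up; its -y end is bare wax, its +y end has a pale paper wrapper
- camera: small inspection camera with ring light on a round foot (80 mm across) and thin post, behind the tray; fixed. Origin: centre of the foot's underside; it looks along its -x, tilted down by 6 to 21 degrees. The head (tube 52 mm across in a yoke 84 mm wide) tilts stiffly about a level axis 190 mm above the bench; all of it is below 230 mm.
- lens (a point): centre of the camera lens' front face, 50 mm from the tilt axis. Its frame: x points back into the camera along the line of sight, y level to its side, z up; -x is where the camera looks.
- focus (a point): the point of sharp focus: on the line of sight 90 mm in front of the lens, 140 to 176 mm above the bench. Same axes as lens, so the stick's bare end belongs at this point with the stick pointing along +x.
- wax_plane: bystander: grey plastic wax-levelling plane, 30 x 70 x 15 mm, on the bench right of the tray; origin at the centre of its underside
- filler_jar: bystander: small filler jar with brown lid, 66 mm across, 57 mm high, on the bench right of the tray; origin at the centre of its underside
- wood_scraper: bystander: short carved wooden wax scraper, 17 x 43 x 14 mm, on the bench right of the tray; origin at the centre of its underside
- bare_end (a point): centre of the short stick's bare end face: 25 mm from its middle along its -y, 5 mm above its underside; same axes as the short stick
There are look-alikes about, which are no part of the job. Leave any yellow look-alike of the camera alone.

How it is judged:
On the way, in this order (a step that is already met when the one before it is completed fails the run):
1. both spares lie in slots of the tray and are let go, all four slots being filled (z of stick_a in the frame of tray between 0.011 and 0.018 m and x of stick_a in the frame of tray between -0.022 and 0.022 m and y of stick_a in the frame of tray between -0.071 and 0.071 m and angle between the y axis of each of stick_a, spare_1, spare_2, short_stick and the x axis of tray, either way round below 0.15 rad and z of spare_1 in the frame of tray between 0.011 and 0.018 m and x of spare_1 in the frame of tray between -0.022 and 0.022 m and y of spare_1 in the frame of tray between -0.071 and 0.071 m and z of spare_2 in the frame of tray between 0.011 and 0.018 m and x of spare_2 in the frame of tray between -0.022 and 0.022 m and y of spare_2 in the frame of tray between -0.071 and 0.071 m and z of short_stick in the frame of tray between 0.011 and 0.018 m and x of short_stick in the frame of tray between -0.022 and 0.022 m and y of short_stick in the frame of tray between -0.071 and 0.071 m and contact force between the fingers and spare_1 below 0.1 N and contact force between the fingers and spare_2 below 0.1 N), for 0.2 s.
2. the short stick is lifted clear of the tray (height (world z) of short_stick above 0.06 m and contact force between the fingers and short_stick above 0.3 N), for 0.2 s.
At the end, for the whole second after the job is handed in: The other three sticks lie flat in slots of the tray; the fingers alone hold the short stick still, over 60 mm up, its bare end within 15 mm (along) and 12 mm (across) of the point 90 mm before the lens on the line of sight, the stick along that line within 0.22 rad, bare end foremost (all of step 2 and z of stick_a in the frame of tray between 0.011 and 0.018 m and x of stick_a in the frame of tray between -0.022 and 0.022 m and y of stick_a in the frame of tray between -0.071 and 0.071 m and angle between the y axis of each of stick_a, spare_1, spare_2 and the x axis of tray, either way round below 0.15 rad and z of spare_1 in the frame of tray between 0.011 and 0.018 m and x of spare_1 in the frame of tray between -0.022 and 0.022 m and y of spare_1 in the frame of tray between -0.071 and 0.071 m and z of spare_2 in the frame of tray between 0.011 and 0.018 m and x of spare_2 in the frame of tray between -0.022 and 0.022 m and y of spare_2 in the frame of tray between -0.071 and 0.071 m and x of bare_end in the frame of focus between -0.015 and 0.015 m and y of bare_end in the frame of focus between -0.012 and 0.012 m and z of bare_end in the frame of focus between -0.012 and 0.012 m and angle between the y axis of short_stick and the x axis of focus, either way round below 0.22 rad and x of short_stick in the frame of focus below -0.005 m and linear speed of short_stick below 0.03 m/s and contact force between short_stick and tray below 0.05 N and contact force between short_stick and camera below 0.05 N); the arm keeps its last pose, push and grip.
It fails at once if the long stick that was in the tray from the start is taken out or pushed about (30 mm) (distance of stick_a from where it was at the start of the episode above 0.03 m).
It fails at once if the camera is knocked out of its aim (lens moved 8 mm) (distance of lens from where it was at the start of the episode above 0.008 m).
It fails at once if a bystander is pushed about (30 mm) (distance of any of wax_plane, filler_jar, wood_scraper from where it was at the start of the episode above 0.03 m).
It also fails if it takes over 48 s, if anything falls off the work surface, if the arm or the gripper's body presses on something with over 40 N, if the wrist force passes 120 N, or if a joint passes its speed limit or range.

### The arm

A 6-joint arm with a two-finger parallel gripper is mounted at the origin on a cart in front of the work surface, level with it; the furniture and walls round the work are solid. World frame = base frame: x ahead of the robot, y to its left, z up, the work surface at z = 0. Lengths are in m, angles in rad, forces in N, time in s.
With the tool pointing down it reaches from about 0.25 to 0.725 m from the base axis. Payload 4 kg.
Tool frame: the origin (TCP) lies on the centre line of the jaws, within the pads' length; the fingertips stand 22 mm ahead of it and the grasp point (between the pads) lies 3 mm ahead of it; z points along the fingers, y is the line along which they close (so a half turn about z gives the same grasp; the last joint's range is limited). The gripper opens to 85 mm and grips with 20 to 120 N. Pads are 22 mm wide; open, the fingers measure 114 mm over their backs; the gripper's body (76 mm by 85 mm) begins 54 mm behind the grasp point. The pads swing forward as they close: fully open they stand 13 mm farther back than shut.
Start: joints at [1.301, 0.241, 0.005, 1.335, 0, 1.571], TCP at [0.133, 0.482, 0.253] pointing down, gripper open.
Joint ranges: [-2.72, 2.72], [-1.05, 1.87], [-1.09, 1.28], [-1.99, 2.15], [-1.42, 1.44], [-3.14, 3.14]. Speed limits (rad/s): [2.79, 2.79, 3.14, 3.14, 3.14, 3.14].

### API

Orientations are given as a unit quaternion [x, y, z, w].
In Python, from workcell import bot gives the robot as it stands.
- The arm moves only by the shell command python3 -m inch 'ROWS'. ROWS is JSON, one flat list of numbers, 7 for each row, row after row: the shift along the world's x, y, z in mm, then the turn, a rotation vector about the world's x, y, z in rad, then the opening in per cent of the stroke, from 0 (shut) to 100 (fully open). A call has 1 to 8 rows; each row is the pose to reach, as a shift and turn from the pose commanded when the call began; what a row does not reach only later rows make up. A row lasts 1/12 s, in which the tool goes at most 41.7 mm and 7.16 degrees, less where a joint would pass 70% of its speed; a pose out of reach is approached as far as the arm can. A call with a gripper value outside its range is refused whole. The fingers move at their own pace and stop on an object; the grip force is fixed at half the most. Time passes only in rows, so rows that repeat a pose let the fingers close. It gives the time, the measured TCP pose, the force, the opening and the grip force at its end, in the units of the state.
- bot.get_obs(): the state, without advancing time (a new reading comes with each control period).
- bot.camera(name): name is "scene" or "top"; returns the picture (420x560x3 uint8, blue, green, red); there is no depth.
- bot.camera_info(name): a dict with "intrinsics" (3x3 intrinsics, pixels), "distortion" ([k1, k2, p1, p2, k3] as OpenCV has them; the pictures are not rectified), "camera_from_world" (4x4, takes a point from world to camera coordinates). Camera axes: x right, y down, z forward; pixel columns grow to the right and rows downward; lengths in m; the calibration is good to about 2 mm. A picture is of the moment at which its call begins. camera_info takes no time and is no camera call.
- bot.job_done(): hands the job in; it is judged then, once.
Trained networks look in the newest picture that a camera, given by its name, has taken for a name from the list of things; names that differ only in an ending like _2 or _b are one class to them, and where a whole thing is asked for, a point or a joint stands for the part that bears it (a point fixed in the world has none). Each returns a list of dicts, best first, with "confidence" (0 to 1); they miss things now and then, are a little off and sometimes report something else, mostly with a low value. They report only what shows in the picture. A call takes as long as a camera call. They do not tell look-alikes from the thing itself.
- bot.silhouettes(camera, target): "mask" (420x560 bool, what is visible of it) and "uv" ([column, row] in pixels, amid what is visible of it).
- bot.spot_point(camera, target): "uv" ([column, row] in pixels: a listed point, or the origin of a listed thing).
The state is a dict: "clock": time; "joint_pos": joint angles; "joint_vel": joint speeds; "tau": joint torques, N m; "eef_pos": TCP position; "tool_rot": TCP orientation; "ft_force": force on the tool from outside, world axes, zero at the start; "ft_torque": the same for the moment, N m; "grip_width": finger opening in m; "grasp_force": force on a finger pad.
Only numpy, scipy, OpenCV 4.12 (cv2) and the standard library are available. Lean on these libraries where they do the work, as an engineer would, in place of code of your own. Each camera call takes 0.05 s, during which the arm holds its last target. There are 200 camera calls.

## Working session

There is one attempt and no reset: what is moved stays moved. The work goes in short steps, Python scripts to look and compute and a shell command to move; the robot and the scene stay as the last step left them, time stands still between calls to the robot, and variables do not carry over. Pictures are saved under pics/ and viewed, at most 10 in all, crops included, and the job is handed in when it is done.

```bash
mkdir -p pics; ls
python3 - <<'E'
from workcell import bot
import cv2,numpy as np
o=bot.get_obs();print(o['clock'],o['eef_pos'],o['tool_rot'],o['grip_width'])
for c in("scene","top"):
    cv2.imwrite(f"pics/{c}0.png",bot.camera(c))
    i=bot.camera_info(c);print(c,np.round(i["camera_from_world"],4).tolist(),np.round(i["intrinsics"],1).tolist(),i["distortion"])
    for t in["tray","short_stick","stick_a","spare_1","camera","wax_plane"]:
        print(t,[(round(d["confidence"],2),np.round(d["uv"]).tolist(),int(d["mask"].sum())) for d in bot.silhouettes(c,t)])
    for t in["slot1","slot2","slot3","slot4","lens","focus","bare_end","short_stick","spare_1","spare_2","stick_a","camera","tray"]:
        print(t,[(round(d["confidence"],2),np.round(d["uv"],1).tolist()) for d in bot.spot_point(c,t)])
print(bot.get_obs()['clock'])
E
```

```text
pics
0.0 [0.13310784 0.48134364 0.25241337] [ 1.34499551e-01  9.90913095e-01 -1.04101067e-03 -1.55808077e-04] 0.08528717026176343
scene [[0.8102, -0.5862, -0.0018, -0.5042], [-0.2604, -0.3571, -0.897, 0.1943], [0.5252, 0.7272, -0.4419, 1.0523], [0.0, 0.0, 0.0, 1.0]] [[545.7, 0.0, 272.9], [0.0, 545.7, 211.0], [0.0, 0.0, 1.0]] [-0.16468874  0.          0.          0.          0.        ]
tray [(0.6, [232.0, 240.0], 1953), (0.17, [279.0, 156.0], 668)]
short_stick [(0.69, [232.0, 243.0], 122), (0.54, [262.0, 301.0], 420)]
stick_a [(0.61, [236.0, 253.0], 148)]
spare_1 [(0.71, [180.0, 220.0], 147), (0.63, [214.0, 217.0], 111)]
camera [(0.92, [364.0, 274.0], 3521), (0.6, [286.0, 170.0], 1556)]
wax_plane [(0.85, [261.0, 303.0], 390)]
slot1 [(0.92, [236.5, 255.7]), (0.72, [227.1, 235.8]), (0.69, [219.2, 231.6]), (0.68, [233.9, 244.7])]
slot2 [(0.92, [236.5, 255.7]), (0.72, [227.1, 235.8]), (0.69, [219.2, 231.6]), (0.68, [233.9, 244.7])]
slot3 [(0.92, [236.5, 255.7]), (0.72, [227.1, 235.8]), (0.69, [219.2, 231.6]), (0.68, [233.9, 244.7])]
slot4 [(0.92, [236.5, 255.7]), (0.72, [227.1, 235.8]), 
[... 1344 characters left out ...]
235.5])]
slot3 [(0.92, [244.7, 241.4]), (0.9, [231.6, 236.2]), (0.89, [259.0, 245.6]), (0.87, [216.6, 235.5])]
slot4 [(0.92, [244.7, 241.4]), (0.9, [231.6, 236.2]), (0.89, [259.0, 245.6]), (0.87, [216.6, 235.5])]
lens [(0.92, [398.2, 258.0]), (0.87, [224.8, 187.2]), (0.5, [257.4, 249.8]), (0.23, [319.4, 258.7])]
focus [(0.58, [218.5, 234.1])]
bare_end [(0.52, [244.8, 231.8])]
short_stick [(0.62, [244.6, 243.9]), (0.42, [256.3, 249.7])]
spare_1 [(0.53, [192.2, 227.0]), (0.53, [185.6, 256.7])]
spare_2 [(0.53, [192.2, 227.0]), (0.53, [185.6, 256.7])]
stick_a [(0.69, [255.6, 248.7])]
camera [(0.93, [237.4, 187.5]), (0.89, [385.1, 240.0]), (0.61, [257.3, 247.0])]
tray [(0.76, [238.0, 241.4])]
2.0
```

Run:
```python
import cv2,numpy as np
s=cv2.imread("pics/scene0.png");t=cv2.imread("pics/top0.png")
a=cv2.resize(s[140:370,150:430],None,fx=2.6,fy=2.6,interpolation=cv2.INTER_CUBIC)
b=cv2.resize(t[150:290,160:340],None,fx=4.2,fy=4.2,interpolation=cv2.INTER_CUBIC)
cv2.imwrite("pics/sc.png",a);cv2.imwrite("pics/tc.png",b)
```

```text
(no output)
```

View pics/top0.png

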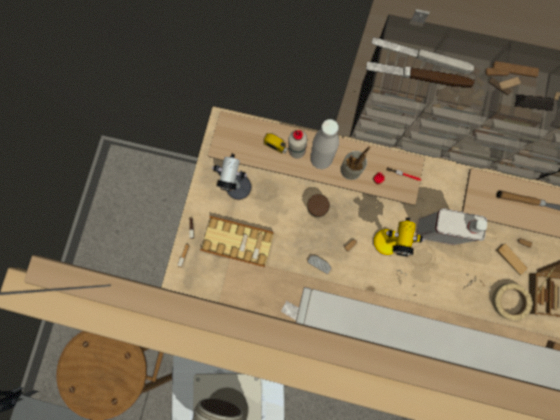

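View pics/sc.png

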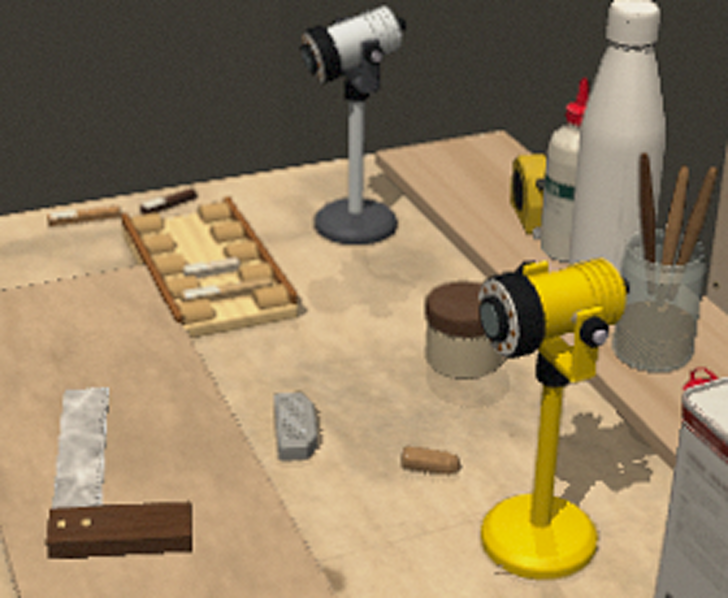

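View pics/tc.png

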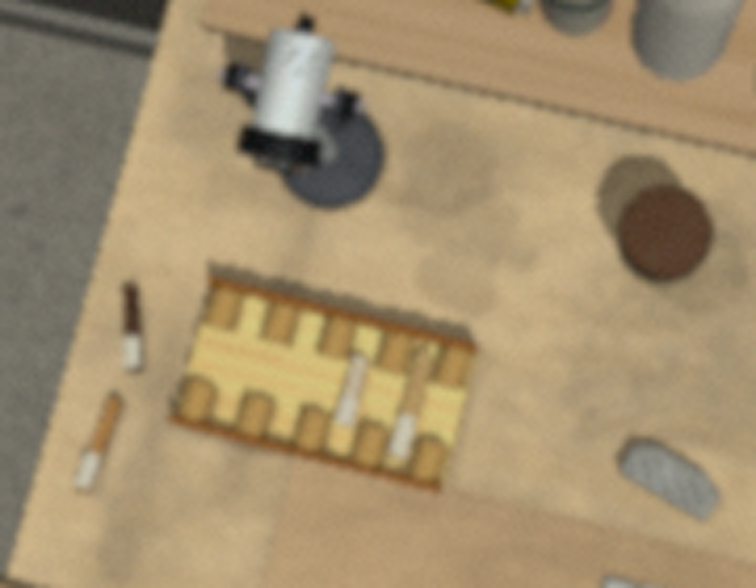

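The inspection camera is the white and black one (top pixel 230,175). The yellow one at (405,235) is a look-alike. In the tray, the pale short stick is at top (244,243), with the longer stick_a to its right at (257,247), so slots 3 and 4 are empty. The spares are the dark stick at top (191,228) and the brown stick at (184,255). Possible confusions for spares and sticks: wood scraper (350,244), wax plane (319,263), pencil/brush (405,174). None of these has a wrapper.

```bash
cat > h.py <<'E'
import numpy as np,cv2
from scipy.optimize import least_squares
from scipy.spatial.transform import Rotation as R
from workcell import bot
I={c:bot.camera_info(c) for c in("scene","top")}
def proj(c,P):
    i=I[c];T=np.array(i["camera_from_world"]);P=np.atleast_2d(P)
    return cv2.projectPoints(P.astype(float),cv2.Rodrigues(T[:3,:3])[0],T[:3,3],np.array(i["intrinsics"]),np.array(i["distortion"]))[0].reshape(-1,2)
def plane(c,uv,z):
    i=I[c];T=np.array(i["camera_from_world"])
    n=cv2.undistortPoints(np.array(uv,float).reshape(-1,1,2),np.array(i["intrinsics"]),np.array(i["distortion"])).reshape(-1,2)
    C=-T[:3,:3].T@T[:3,3];d=np.c_[n,np.ones(len(n))]@T[:3,:3]
    return C+d*((z-C[2])/d[:,2])[:,None]
def near(c,t,ref,r=9):
    L=[d["uv"] for d in bot.spot_point(c,t) if np.hypot(*(np.array(d["uv"])-ref))<r]
    return L[0] if L else None
E
python3 - <<'E'
from h import *
acc={}
S={"top":[[259,246],[244.7,241.4],[231.6,236.2],[216.6,235.5]],"scene":[[236.5,255.7],[233.9,244.7],[227.1,235.8],[219.2,231.6]]}
L={"top":[224.8,187.2],"scene":[266.5,160.4]};F={"top":[237.4,187.5],"scene":[287.7,228.9]}
for k in range(4):
  for c in("top","scene"):
    bot.camera(c)
    for d in bot.spot_point(c,"slot1"):
        j=np.argmin([np.hypot(*(np.array(d["uv"])-s)) for s in S[c]])
        if np.hypot(*(np.array(d["uv"])-S[c][j]))<5: acc.setdefault((c,"s",j),[]).append(d["uv"])
    for n,r in(("lens",L),("camera",F)):
        u=near(c,n,r[c])
        if u is not None: acc.setdefault((c,n,0),[]).append(u)
m={k:np.median(v,0) for k,v in acc.items()}
for k,v in acc.items(): print(k,len(v),np.round(m[k],1),np.round(np.std(v,0),1))
def tp(p,P): return np.c_[R.from_euler('z',p[2]).apply(P)+[p[0],p[1],0]]
def ft(p): return np.concatenate([proj(c,tp(p,[[0,-.063+.042*j,.014]]))[0]-v for (c,n,j),v in m.items() if n=="s"])
r=least_squares(ft,[.4,.2,-.1],loss='soft_l1');print("tray",r.x,np.round(r.fun,1))
def cam(p):
    l=tp(p,[[-.05*np.cos(p[3]),0,.19-.05*np.sin(p[3])]])[0];return l,np.array([p[0],p[1],0])
def fc(p):
    l,f=cam(p);return np.concatenate([proj(c,l if n=="lens" else f)[0]-v for (c,n,j),v in m.items() if n!="s"]+[[(p[3]-.235)/.1]])
q=least_squares(fc,[.6,.25,-.1,.2],loss='soft_l1');print("cam",q.x,np.round(q.fun,1),"lens",cam(q.x)[0])
O=np.array([160,150.])
for nm,e in(("dark",[[130,285],[134,368]]),("brown",[[117,395],[85,488]]),("short",[[359,352],[343,424]]),("long",[[421,343],[399,457]])):
    P=plane("top",np.array(e)/4.2+O,.01 if nm in("dark","brown") else .024)
    print(nm,P[:,:2].round(4).tolist(),P.mean(0)[:2].round(4),np.linalg.norm(P[0]-P[1]).round(4),"yaw",np.arctan2(*(P[0]-P[1])[1::-1]).round(3))
print(bot.get_obs()['clock'])
E
```

```text
('top', 's', np.int64(3)) 4 [217.6 236.6] [0.6 1.4]
('top', 's', np.int64(2)) 4 [231.2 237.4] [1.3 0.3]
('top', 's', np.int64(1)) 4 [245.1 241.7] [1.8 1.7]
('top', 'lens', 0) 4 [224.8 189. ] [1.  1.2]
('top', 'camera', 0) 4 [239.  187.4] [1.7 0. ]
('scene', 's', np.int64(3)) 4 [218.9 228.6] [2.3 1.4]
('scene', 's', np.int64(2)) 4 [226.2 236.8] [1.  0.8]
('scene', 's', np.int64(0)) 4 [236.5 255.6] [2.  1.3]
('scene', 'lens', 0) 4 [267.4 161.7] [0.6 0.7]
('scene', 'camera', 0) 4 [286.9 228. ] [1.  1.6]
('scene', 's', np.int64(1)) 3 [231.2 244.2] [0.5 1. ]
('top', 's', np.int64(0)) 2 [255.9 244.2] [0.6 0.8]
tray [ 0.47231194 -0.03108155 -0.23139959] [-0.9 -0.5 -0.7  1.7 -0.9  0.4  1.5  0.5 -0.5  0.1  1.  -1.9  0.3  0.8
  2.1  0.8]
cam [ 0.63825857 -0.03695905 -0.35089379  0.20054975] [-0.2  0.4  0.6 -0.7 -0.   0.2 -0.2 -0.5 -0.3] lens [ 0.59224635 -0.02011666  0.1800396 ]
dark [[0.5439, 0.1093], [0.4842, 0.1056]] [0.5141 0.1075] 0.0599 yaw 0.063
brown [[0.4652, 0.1175], [0.4001, 0.1392]] [0.4327 0.1283] 0.0686 yaw -0.322
short [[0.491, -0.0566], [0.4408, -0.0451]] [ 0.4659 -0.0509] 0.0514 yaw -0.225
long [[0.4964, -0.1003], [0.4172, -0.084]] [ 0.4568 -0.0921] 0.0808 yaw -0.202
3.6
```

```bash
cat > ov.py <<'E'
from h import *
def tp(p,P): return R.from_euler('z',p[2]).apply(P)+[p[0],p[1],0]
def draw(tray,cam,out,boxes):
    imgs=[]
    for c,(r0,r1,c0,c1),f in(("top",(150,280,172,302),4.6),("scene",(130,280,205,335),4.0)):
        im=cv2.imread(f"pics/{c}0.png")[r0:r1,c0:c1];im=cv2.resize(im,None,fx=f,fy=f,interpolation=cv2.INTER_CUBIC)
        def L(P,col,cl=True):
            u=(proj(c,P)-[c0,r0]+.5)*f-.5;cv2.polylines(im,[np.round(u).astype(int)],cl,col,1)
        for z in(0.,.014): L(tp(tray,np.array([[-.054,-.099,z],[.054,-.099,z],[.054,.099,z],[-.054,.099,z]])),(0,0,255))
        for s in(-.063,-.021,.021,.063): L(tp(tray,np.array([[-.047,s-.0085,.014],[.047,s-.0085,.014],[.047,s+.0085,.014],[-.047,s+.0085,.014]])),(255,0,0))
        t=np.linspace(0,2*np.pi,40)
        L(tp(cam,np.c_[.04*np.cos(t),.04*np.sin(t),0*t]),(0,255,0))
        A=R.from_euler('zy',[cam[2],-cam[3]]) if 0 else R.from_euler('z',cam[2])*R.from_euler('y',-cam[3])
        o=np.array([cam[0],cam[1],.19])
        h=lambda P:A.apply(P)+o
        L(h(np.c_[-.05+0*t,.026*np.cos(t),.026*np.sin(t)]),(0,255,0))
        L(h(np.array([[0,-.042,0],[0,.042,0]])),(255,0,255),False)
        L(h(np.array([[-.14,0,0],[.05,0,0]])),(255,255,0),False)
        for p,ln in boxes: L(tp([p[0],p[1],p[2]],np.array([[-ln/2,-.006,p[3]],[ln/2,-.006,p[3]],[ln/2,.006,p[3]],[-ln/2,.006,p[3]]])),(0,255,255))
        imgs.append(im)
    H=max(i.shape[0] for i in imgs)
    im=np.hstack([cv2.copyMakeBorder(i,0,H-i.shape[0],0,0,0) for i in imgs])
    f=800/im.shape[1];cv2.imwrite("pics/full.png",im)
    for n,i in zip(("a","b"),imgs): cv2.imwrite(f"pics/{out}_{n}.png",i)
E
python3 - <<'E'
from ov import *
draw([.4723,-.0311,-.2314],[.6383,-.0370,-.3509,.2005],"ov",[([.5141,.1075,.063,.01],.062),([.4327,.1283,-.322,.01],.07),([.4659,-.0509,-.225,.024],.05),([.4568,-.0921,-.202,.024],.08)])
E
```

```text
(no output)
```

View pics/ov_a.png

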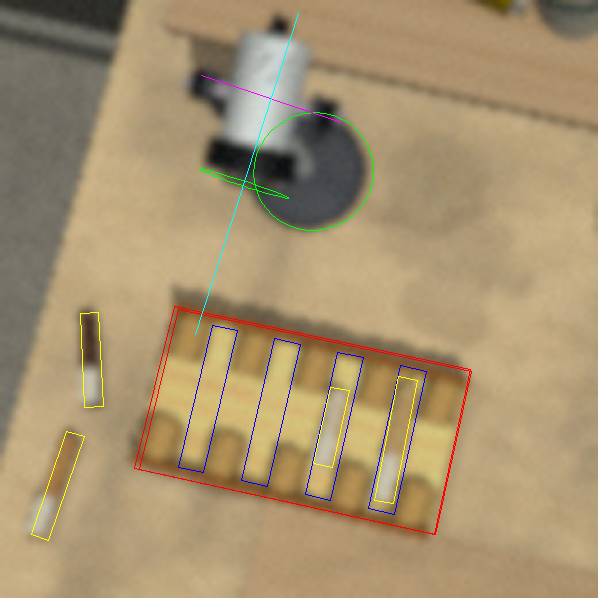

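View pics/ov_b.png

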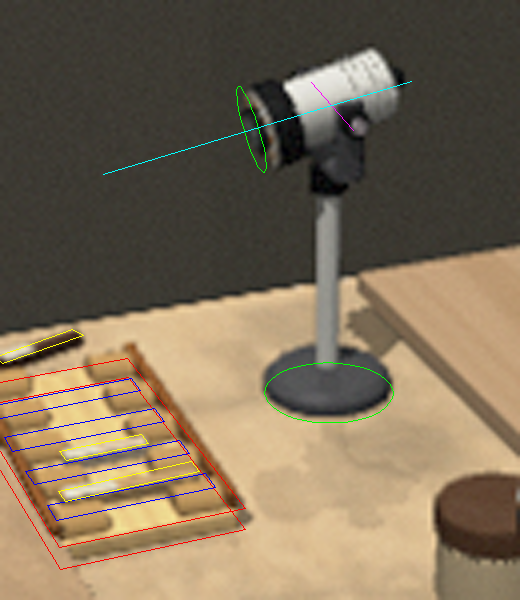

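The top overlay agrees. In the scene view the tray, foot and lens are 2 to 3 px off, and the camera yaw is clearly too large (the yoke ends sit at top crop (197,85) and (325,107)). I'll refit with picked points and masks.

Run:
```python
from ov import *
from scipy.optimize import minimize
A=lambda p:172+(p[0]+.5)/4.6-.5, 
def ta(p): return [172+(p[0]+.5)/4.6-.5,150+(p[1]+.5)/4.6-.5]
def tb(p): return [205+(p[0]+.5)/4-.5,130+(p[1]+.5)/4-.5]
obs=[("top",ta((197,85)),"k1"),("top",ta((325,107)),"k0"),("scene",tb((361,128)),"k0"),("scene",tb((262,125)),"l"),("top",ta((250,176)),"l"),("scene",tb((328,387)),"f"),("top",ta((313,171)),"f"),("top",ta((277,42)),"b"),("scene",tb((388,72)),"b"),("top",[224.8,189],"l")]
def mod(p,n):
    h=R.from_euler('z',p[2])*R.from_euler('y',-p[3])
    o=[p[0],p[1],.19]
    return {"k1":h.apply([0,.042,0])+o,"k0":h.apply([0,-.042,0])+o,"l":h.apply([-.05,0,0])+o,"f":np.array([p[0],p[1],0]),"b":h.apply([p[4],0,0])+o}[n]
f=lambda p:np.concatenate([proj(c,mod(p,n))[0]-u for c,u,n in obs])
q=least_squares(f,[.64,-.037,-.2,.2,.04],loss='soft_l1');print("cam",q.x.round(4),"lens",mod(q.x,"l").round(4))
for (c,_,n),r in zip(obs,q.fun.reshape(-1,2)):print(c,n,r.round(1))
# tray by masks
M={}
for c in("top","scene"):
    bot.camera(c);ds=bot.silhouettes(c,"tray")
    m0=ds[0];print(c,m0["confidence"],m0["uv"],m0["mask"].sum());M[c]=cv2.convexHull(np.argwhere(m0["mask"])[:,::-1].astype(np.int32))
K=np.array([[x,y,z] for x in(-.054,.054) for y in(-.099,.099) for z in(0,.026)])
def rast(h,f=6):
    im=np.zeros((140*f,200*f),np.uint8);cv2.fillConvexPoly(im,np.round((h.reshape(-1,2)-[150,160]+.5)*f).astype(np.int32),1);return im
def grow(m): 
    im=np.zeros((420,560),np.uint8);cv2.fillConvexPoly(im,m,1);s=im[160:300,150:350];return cv2.resize(s,None,fx=6,fy=6,interpolation=cv2.INTER_NEAREST)
G={c:grow(M[c]) for c in M}
def cost(p,cs):
    t=0
    for c in cs:
        h=cv2.convexHull(proj(c,tp(p,K)).astype(np.float32));r=rast(h);t+=1-(r&G[c]).sum()/(r|G[c]).sum()
    return t
for cs in(["top"],["scene"],["top","scene"]):
    r=minimize(cost,[.473,-.031,-.23],args=(cs,),method="Nelder-Mead",options=dict(initial_simplex=[[.473,-.031,-.23],[.479,-.031,-.23],[.473,-.025,-.23],[.473,-.031,-.19]]))
    print(cs,r.x.round(4),r.fun)
```

```text
cam [ 0.6411 -0.0339 -0.2271  0.1751  0.0348] lens [ 0.5932 -0.0228  0.1813]
top k1 [-0.8 -1.2]
top k0 [2.9 0.3]
scene k0 [ 0.3 -0.5]
scene l [-1.8  0.8]
top l [-0.4  1.1]
scene f [0.3 0.4]
top f [-1.  -0.9]
top b [ 0.1 -2. ]
scene b [-0.8  3.3]
top l [ 0.8 -0. ]Traceback (most recent call last):
  File "<stdin>", line 18, in <module>
IndexError: list index out of range
```

Run:
```python
from h import *
out=[]
for c,(r0,c0,h,w) in(("top",(148,208,60,50)),("scene",(136,258,60,50))):
    acc=np.mean([bot.camera(c).astype(float) for _ in range(4)],0)
    cv2.imwrite(f"pics/{c}m.png",acc)
    im=cv2.resize(acc[r0:r0+h,c0:c0+w].clip(0,255).astype(np.uint8),None,fx=8,fy=8,interpolation=cv2.INTER_CUBIC)
    im=cv2.convertScaleAbs(im,alpha=1.5)
    cv2.imwrite(f"pics/head_{c}.png",im)
    out.append(im)
cv2.imwrite("pics/heads.png",np.hstack(out))
```

```text
[ WARN:0@2.342] global loadsave.cpp:1063 imwrite_ Unsupported depth image for selected encoder is fallbacked to CV_8U.
```

View pics/heads.png

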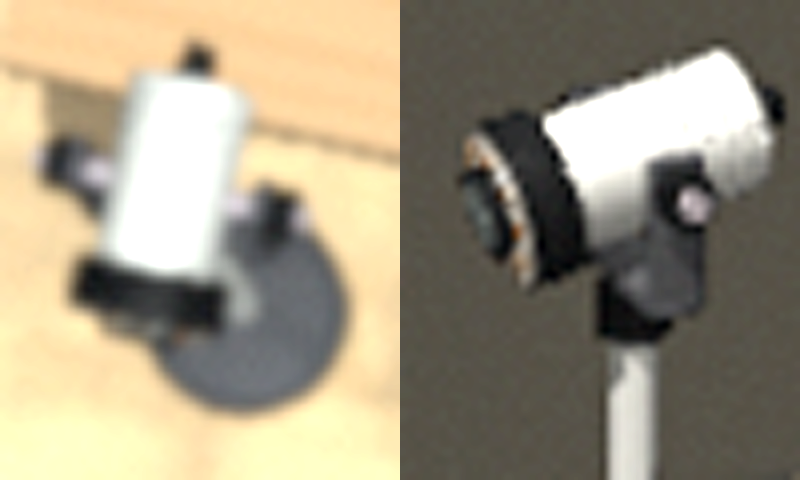

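```bash
cat > camfit.py <<'E'
from ov import *
def t8(x,y): return [208+(x+.5)/8-.5,148+(y+.5)/8-.5]
def s8(x,y): return [258+(x-400+.5)/8-.5,136+(y+.5)/8-.5]
obs=[("top",t8(42,160),"k1"),("top",t8(303,222),"k0"),("scene",s8(693,205),"k0"),("scene",s8(482,215),"l"),("scene",[267.4,161.7],"l"),("top",t8(145,330),"l"),("top",[224.8,189],"l"),
("scene",[286.5,226.6],"f"),("top",[239.6,186.8],"f"),("top",t8(200,50),"b"),("scene",s8(775,107),"b")]
def mod(p,n):
    h=R.from_euler('z',p[2])*R.from_euler('y',-p[3]);o=[p[0],p[1],.19]
    return {"k1":h.apply([0,p[5],0])+o,"k0":h.apply([0,-p[5],0])+o,"l":h.apply([-.05,0,0])+o,"f":np.array([p[0],p[1],0]),"b":h.apply([p[4],0,0])+o}[n]
# p[6:8]: scene pixel bias
f=lambda p:np.concatenate([proj(c,mod(p,n))[0]+(p[6:8] if c=="scene" else p[8:10])-u for c,u,n in obs]+[p[6:]/1.5,[(p[5]-.042)/.001]])
if __name__=="__main__":
    q=least_squares(f,[.64,-.037,-.2,.2,.05,.042,0,0,0,0],loss='soft_l1');print("cam",q.x.round(4),"lens",mod(q.x,"l").round(4))
    s=np.sqrt(np.diag(np.linalg.inv(q.jac.T@q.jac)));print("sd",s.round(4))
    for (c,_,n),r in zip(obs,q.fun.reshape(-1)[:22].reshape(-1,2)):print(c,n,r.round(1))
    h=R.from_euler('z',q.x[2])*R.from_euler('y',-q.x[3]);print("focus",h.apply([-.14,0,0])+[q.x[0],q.x[1],.19],"dir",h.apply([1,0,0]))
E
python3 camfit.py
python3 - <<'E'
from ov import *
from scipy.optimize import minimize
M={}
for k in range(3):
  for c in("top","scene"):
    bot.camera(c);ds=[d for d in bot.silhouettes(c,"tray") if d["mask"].sum()>1500 and np.hypot(*(np.array(d["uv"])-([237,242] if c=="top" else [232,242])))<9]
    if ds: M.setdefault(c,[]).append(ds[0]["mask"])
K=np.array([[x,y,z] for x in(-.054,.054) for y in(-.099,.099) for z in(0,.026)])
f=6
def rast(h):
    im=np.zeros((140*f,200*f),np.uint8);cv2.fillConvexPoly(im,np.round((h.reshape(-1,2)-[150,160]+.5)*f).astype(np.int32),1);return im
G={}
for c,v in M.items():
    m=(np.mean(v,0)>.4).astype(np.uint8)
    G[c]=cv2.resize(m[160:300,150:350],None,fx=f,fy=f,interpolation=cv2.INTER_NEAREST);print(c,len(v),m.sum())
def cost(p,cs):
    t=0
    for c in cs:
        r=rast(cv2.convexHull(proj(c,tp(p,K)).astype(np.float32)));t+=1-(r&G[c]).sum()/(r|G[c]).sum()
    return t
x0=np.array([.473,-.031,-.23])
for cs in(["top"],["scene"],["top","scene"]):
    if all(c in G for c in cs):
        r=minimize(cost,x0,args=(cs,),method="Nelder-Mead",options=dict(initial_simplex=[x0,x0+[.006,0,0],x0+[0,.006,0],x0+[0,0,.04]]));print(cs,r.x.round(4),r.fun)
print(bot.get_obs()['clock'])
E
```

```text
cam [ 0.6396 -0.0333 -0.2564  0.2155  0.0449  0.0424  0.1476 -0.2015  0.2085
  0.2113] lens [ 0.5923 -0.0209  0.1793]
sd [3.3000e-03 3.5000e-03 3.0600e-02 3.7700e-02 2.1000e-03 1.0000e-03
 1.1648e+00 7.2910e-01 1.2860e+00 1.1639e+00]
top k1 [ 0.7 -0.4]
top k0 [-0.3 -0.8]
scene k0 [ 0. -0.]
scene l [-0.1 -0.3]
scene l [0.3 0.4]
top l [-0.5  0.9]
top l [0.3 0.7]
scene f [-0.1  0. ]
top f [-0.9 -0.2]
top b [ 0.5 -0.1]
scene b [-0.2  0. ]
focus [0.50729169 0.00138965 0.16006336] dir [ 0.94492401 -0.24777809  0.21383318]
top 3 2320
scene 3 2075
['top'] [ 0.4706 -0.0296 -0.2721] 0.08977503987679447
['scene'] [ 0.4737 -0.0282 -0.2739] 0.20010092550838543
['top', 'scene'] [ 0.4711 -0.0297 -0.2707] 0.30684192537563515
4.7
```

Run:
```python
from ov import *
u=np.array([[172,416],[438,488],[475,345],[211,277]])/4.2+[160,150]
P=np.array([[-.054,.099,.026],[-.054,-.099,.026],[.054,-.099,.026],[.054,.099,.026]])
S=[("top",[217.6,236.6],.063),("top",[231.2,237.4],.021),("top",[245.1,241.7],-.021),("top",[256.9,244.9],-.063),("scene",[218.9,228.6],.063),("scene",[226.2,236.8],.021),("scene",[231.5,244.2],-.021),("scene",[236.5,255.6],-.063)]
f=lambda p:np.concatenate([(proj("top",tp(p,P))-u).ravel()]+[(proj(c,tp(p,[[0,y,.014]]))[0]-v)*.6 for c,v,y in S])
for n in(8,24):
    q=least_squares(lambda p:f(p)[:n],[.473,-.031,-.23],loss='soft_l1');print(q.x.round(4),q.fun.round(1))
q=q.x
for n,p in(("short",[.4659,-.0509]),("long",[.4568,-.0921])):
    print(n,R.from_euler('z',-q[2]).apply([p[0]-q[0],p[1]-q[1],0]).round(4))
im=cv2.imread("pics/topm.png")[208:276,195:280];im=cv2.resize(im,None,fx=8,fy=8,interpolation=cv2.INTER_CUBIC);im=cv2.convertScaleAbs(im,alpha=1.4)
for s in(-.063,-.021,.021,.063):
    for d in (-.0085,.0085):
        l=((proj("top",tp(q,[[-.047,s+d,.014],[.047,s+d,.014]]))-[195,208]+.5)*8-.5).round().astype(int);cv2.line(im,l[0],l[1],(255,0,0),1)
l=((proj("top",tp(q,P))-[195,208]+.5)*8).round().astype(int);cv2.polylines(im,[l],True,(0,0,255),1)
cv2.imwrite("pics/tray8.png",im)
```

```text
[ 0.4713 -0.0316 -0.2795] [-1.4  0.7  0.3  1.1  1.2 -0.7 -0.3 -1.5]
[ 0.4719 -0.0317 -0.272 ] [-1.3  0.7  0.5  0.7  1.1 -1.2 -0.5 -1.5 -0.3 -0.7 -0.3  0.9 -0.5  0.5
  0.6  0.7  1.5  0.3 -0.1  0.1 -0.2  0.6 -0.  -0.9]
short [-0.0007 -0.0201  0.    ]
long [ 0.0016 -0.0623  0.    ]
```

View pics/tray8.png

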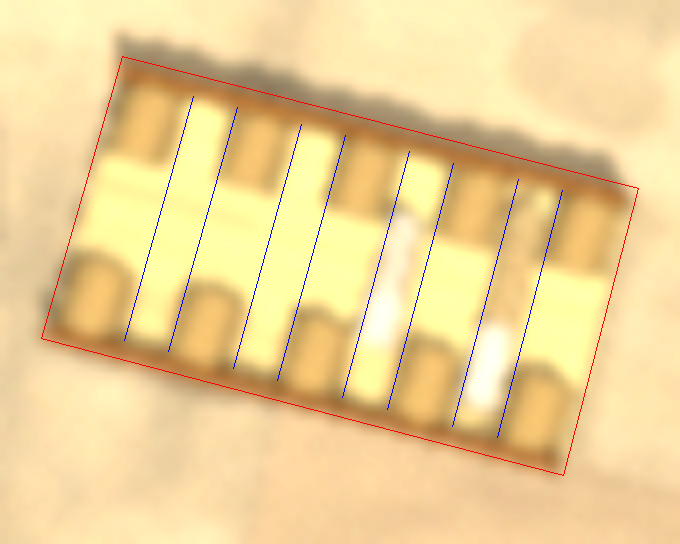

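The overlay fits, with the yaw slightly too large, so I take tray ≈ (0.472, -0.030, yaw -0.25). The camera fit residuals are below 1 px. Next is the pose helper.

```bash
cat > go.py <<'E'
from h import *
def pose(c,yaw,zs,up=0,lean=.3,d=.0225):
    """stick centre c(x,y), support height zs; TCP so pad line passes stick middle d ahead of TCP"""
    Q=R.from_rotvec(-lean*np.array([-np.sin(yaw),np.cos(yaw),0]))*R.from_euler('z',yaw)*R.from_euler('y',np.pi)
    return np.array([*c,zs+.0055+up])-Q.apply([0,0,d]),Q
def rel(p,Q,cur=None):
    o=bot.get_obs();p0,Q0=cur or (np.array(o["eef_pos"]),R.from_quat(o["tool_rot"]))
    v=min([(Q*R.from_euler('z',k)*Q0.inv()).as_rotvec() for k in(0,np.pi)],key=np.linalg.norm)
    return ((p-p0)*1000).round(1),v.round(3)
T=np.array([.4719,-.0302,-.25])
slot=lambda y,x=0:T[:2]+R.from_euler('z',T[2]).apply([x,y,0])[:2]
E
python3 - <<'E'
from go import *
o=bot.get_obs();print(o["clock"],o["eef_pos"],o["joint_pos"])
for n,c,y in(("sp2",(.4327,.1283),-.322),("sp1",(.5141,.1075),.063)):
    for up in(.07,0):
        p,Q=pose(c,y,0,up);print(n,up,p.round(4),*rel(p,Q))
E
```

```text
4.7 [0.13325965 0.48189476 0.25329857] [ 1.30101315e+00  2.40596375e-01  4.97460623e-03  1.33521819e+00
 -1.31394456e-05  1.57078628e+00]
sp2 0.07 [0.4264 0.1304 0.097 ] [ 293.1 -351.5 -156.3] [-0.087 -0.287 -0.052]
sp2 0 [0.4264 0.1304 0.027 ] [ 293.1 -351.5 -226.3] [-0.087 -0.287 -0.052]
sp1 0.07 [0.5075 0.1071 0.097 ] [ 374.2 -374.8 -156.3] [-0.031 -0.3    0.33 ]
sp1 0 [0.5075 0.1071 0.027 ] [ 374.2 -374.8 -226.3] [-0.031 -0.3    0.33 ]
```

```bash
python3 -m inch '[19,-22,-19,-0.011,-0.036,-0.006,40, 38,-45,-38,-0.022,-0.072,-0.013,40, 56,-67,-56,-0.033,-0.108,-0.02,40, 75,-90,-75,-0.044,-0.144,-0.026,40, 94,-112,-94,-0.055,-0.18,-0.033,40, 112,-135,-112,-0.066,-0.216,-0.04,40, 131,-157,-131,-0.077,-0.25,-0.046,40, 150,-180,-150,-0.087,-0.287,-0.052,40]'
python3 -c "
from go import *
print(*rel(*pose((.4327,.1283),-.322,0,.06)),bot.get_obs()['joint_pos'].round(2) if hasattr(bot.get_obs()['joint_pos'],'round') else '')"
```

```text
clock: 5.37
eef_pos: [0.2842, 0.3012, 0.103]
tool_rot: [0.159, 0.976, -0.023, 0.149]
ft_force: [1.5, -0.2, -1.6]
grip_width: 0.0338
grasp_force: 0.0
[ 142.2 -170.8  -16. ] [-0.001  0.002  0.   ] [ 1.01  0.16 -0.56  0.77 -0.29  1.32]
```

```bash
python3 -m inch '[24,-29,-3,0,0,0,40, 48,-57,-6,0,0,0,40, 72,-86,-9,0,0,0,40, 95,-114,-11,0,0,0,40, 119,-143,-14,0,0,0,40, 142,-171,-16,0,0,0,40, 142,-171,-16,0,0,0,40]'
python3 -c "
from go import *
print(*rel(*pose((.4327,.1283),-.322,0,0)),bot.get_obs()['joint_pos'].round(2))"
```

```text
clock: 5.95
eef_pos: [0.4289, 0.1263, 0.0879]
tool_rot: [0.163, 0.975, -0.025, 0.149]
ft_force: [0.4, 0.1, 0.4]
grip_width: 0.0344
grasp_force: 0.0
[ -2.5   4.1 -60.9] [0.    0.004 0.01 ] [ 0.41  0.16 -0.63  0.55 -0.2   0.72]
```

```bash
python3 -m inch '[0,0,-20,0,0,0,40, 0,0,-40,0,0,0,40, 0,0,-50,0,0,0,40, 0,0,-61,0,0,0,40, 0,0,-61,0,0,0,40, 0,0,-61,0,0,0,40]'
python3 -c "
from go import *
print(*rel(*pose((.4327,.1283),-.322,0,0)));cv2.imwrite('pics/g1.png',np.hstack([cv2.resize(bot.camera(c)[r:r+75,k:k+75],(400,400),interpolation=cv2.INTER_CUBIC) for c,r,k in (('top',215,150),('scene',180,145))]))"
```

```text
clock: 6.45
eef_pos: [0.4247, 0.131, 0.0259]
tool_rot: [0.158, 0.976, -0.024, 0.147]
ft_force: [0.9, -0.5, -0.0]
grip_width: 0.0343
grasp_force: 0.0
[ 1.7 -0.6  1.1] [ 0.    -0.001 -0.   ]
```

View pics/g1.png

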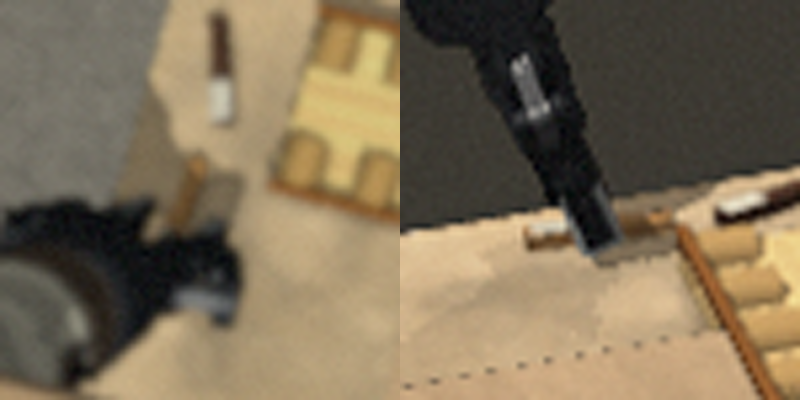

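The brown stick lies between the fingers near its middle (top crop (185,200)). I'll close, then lift.

```bash
python3 -m inch '[0,0,0,0,0,0,0, 0,0,0,0,0,0,0, 0,0,0,0,0,0,0, 0,0,0,0,0,0,0, 0,0,0,0,0,0,0, 0,0,0,0,0,0,0]'
python3 -m inch '[0,0,10,0,0,0,0, 0,0,30,0,0,0,0, 0,0,60,0,0,0,0, 0,0,60,0,0,0,0, 0,0,60,0,0,0,0]'
python3 -c "
from go import *
print(*rel(*pose(slot(.063),T[2],.014,.04)),*rel(*pose(slot(.063),T[2],.014,.0)))"
```

```text
clock: 7.05
eef_pos: [0.4259, 0.1314, 0.0273]
tool_rot: [0.159, 0.976, -0.023, 0.148]
ft_force: [-3.1, -0.4, 5.3]
grip_width: 0.0077
grasp_force: 58.8
clock: 7.47
eef_pos: [0.4271, 0.1317, 0.0885]
tool_rot: [0.159, 0.976, -0.022, 0.15]
ft_force: [-0.3, -0.5, 0.5]
grip_width: 0.0084
grasp_force: 58.7
[ 54.  -99.3  -7.5] [-0.003  0.005  0.072] [ 54.  -99.3 -47.5] [-0.003  0.005  0.072]
```

```bash
python3 -m inch '[14,-25,0,0,0,0.018,0, 27,-50,0,0,0,0.036,0, 40,-75,-2,0,0,0.054,0, 54,-99,-8,0,0,0.072,0, 54,-99,-8,0,0,0.072,0, 54,-99,-8,0,0,0.072,0, 54,-99,-8,0,0,0.072,0]'
python3 - <<'E'
from go import *
print(*rel(*pose(slot(.063),T[2],.014,.0)))
for c in("scene","top"):
    im=bot.camera(c);cv2.imwrite(f"pics/h1{c}.png",im)
    for t in("spare_2",):
        for d in bot.silhouettes(c,t):
            uv=np.argwhere(d["mask"])[:,::-1].astype(np.float32);print(c,round(d["confidence"],2),d["uv"],cv2.minAreaRect(uv))
p,Q=pose(slot(.063),T[2],.014,.04)
o=bot.get_obs();ctr=np.array(o["eef_pos"])+R.from_quat(o["tool_rot"]).apply([0,0,.0225])
dx=np.array([np.cos(T[2]),np.sin(T[2]),0])
for c in("scene","top"): print(c,proj(c,np.array([ctr+dx*.035,ctr,ctr-dx*.035])).round(1).tolist())
E
```

```text
clock: 8.05
eef_pos: [0.4781, 0.0318, 0.0772]
tool_rot: [0.124, 0.981, -0.019, 0.147]
ft_force: [0.4, -0.3, -0.7]
grip_width: 0.0081
grasp_force: 58.7
[  3.    0.7 -36.2] [-0.001 -0.003  0.001]
scene 0.61 [208.9, 220.2] ((210.14866638183594, 219.3918914794922), (2.794782876968384, 12.329923629760742), 80.53767395019531)
scene 0.49 [211.0, 213.3] ((218.5, 213.5), (4.664005279541016, 25.489330291748047), 77.47119140625)
top 0.47 [215.5, 230.4] ((215.0, 228.5), (7.0, 4.0), 90.0)
top 0.46 [190.7, 226.2] ((190.5, 225.0), (12.0, 3.0), 90.0)
scene [[232.7, 211.1], [218.8, 213.5], [204.7, 215.9]]
top [[216.8, 223.6], [213.7, 235.4], [210.6, 247.3]]
```

Run:
```python
from go import *
o=bot.get_obs();ctr=np.array(o["eef_pos"])+R.from_quat(o["tool_rot"]).apply([0,0,.0225]);dx=np.array([np.cos(T[2]),np.sin(T[2]),0])
out=[]
for c,r,k in(("scene",185,190),("top",205,190)):
    im=cv2.resize(cv2.imread(f"pics/h1{c}.png")[r:r+60,k:k+50],None,fx=8,fy=8,interpolation=cv2.INTER_CUBIC)
    for s in(-.035,.035):
        u=(proj(c,ctr+dx*s)[0]-[k,r]+.5)*8;cv2.circle(im,tuple(int(a) for a in u),3,(0,255,0),-1)
    out.append(im)
cv2.imwrite("pics/h1.png",cv2.convertScaleAbs(np.hstack(out),alpha=1.4))
```

```text
(no output)
```

View pics/h1.png

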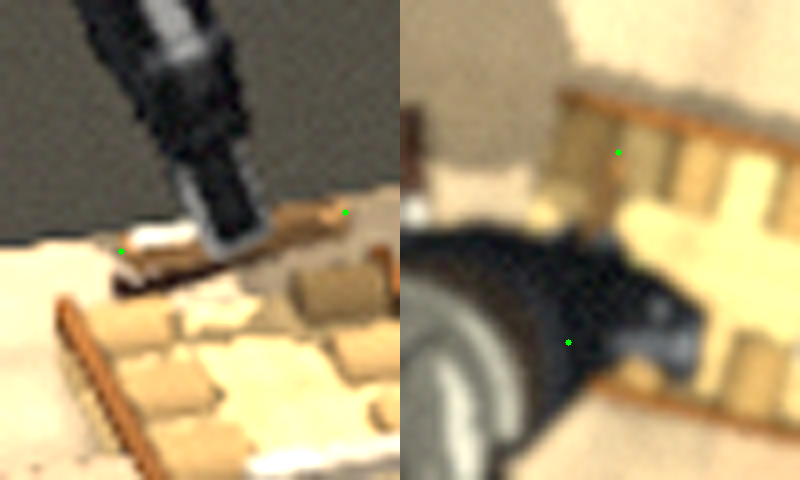

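The stick hangs level and its ends coincide with the prediction. I'll lower it.

```bash
python3 -m inch '[2,0,-15,0,0,0,0, 2,0,-26,0,0,0,0, 2,0,-32,0,0,0,0, 2,0,-36,0,0,0,0, 2,0,-36,0,0,0,0, 2,0,-36,0,0,0,0]'
python3 -c "
from go import *
print(*rel(*pose(slot(.063),T[2],.014,.0)))"
```

```text
clock: 8.75
eef_pos: [0.4813, 0.0322, 0.0424]
tool_rot: [0.123, 0.981, -0.018, 0.148]
ft_force: [0.0, -0.9, 0.1]
grip_width: 0.0081
grasp_force: 58.8
[-0.3  0.2 -1.4] [-0.001  0.    -0.   ]
```

```bash
python3 -m inch '[0,0,-2,0,0,0,0, 0,0,-2,0,0,0,0, 0,0,-2,0,0,0,12, 0,0,-2,0,0,0,30, 0,0,-2,0,0,0,30, 0,0,-2,0,0,0,30]'
python3 -m inch '[0,0,15,0,0,0,30, 0,0,40,0,0,0,30, 0,0,65,0,0,0,40, 0,0,65,0,0,0,40, 0,0,65,0,0,0,40]'
python3 -c "
from go import *
print(*rel(*pose((.5141,.1075),.063,0,.065)))"
```

```text
clock: 9.25
eef_pos: [0.4813, 0.0319, 0.0403]
tool_rot: [0.123, 0.981, -0.018, 0.148]
ft_force: [-0.2, -0.3, -0.5]
grip_width: 0.0257
grasp_force: 0.0
clock: 9.67
eef_pos: [0.4827, 0.0321, 0.1069]
tool_rot: [0.123, 0.981, -0.018, 0.15]
ft_force: [-0.3, -0.4, -0.7]
grip_width: 0.0344
grasp_force: 0.0
[ 24.7  75.  -14.9] [-0.002  0.004  0.313]
```

```bash
python3 -m inch '[6,20,-3,0,0,0.08,40, 13,40,-7,0,0,0.16,40, 19,60,-11,0,0,0.24,40, 25,75,-15,0,0,0.313,40, 25,75,-15,0,0,0.313,40, 25,75,-15,0,0,0.313,40, 25,75,-15,0,0,0.313,40, 25,75,-15,0,0,0.313,40]'
python3 - <<'E'
from go import *
print(*rel(*pose((.5141,.1075),.063,0,0)))
for k in range(2):
  bot.camera("scene")
  print([(round(d["confidence"],2),np.round(d["uv"],1).tolist(),[np.round(x,1) for x in cv2.minAreaRect(np.argwhere(d["mask"])[:,::-1].astype(np.float32))]) for d in bot.silhouettes("scene","spare_2")])
f=lambda c,y:np.array([[c[0]+s*np.cos(y),c[1]+s*np.sin(y),z] for s,z in((.035,.02),(0,.02),(-.035,.02))])
print(proj("scene",f(slot(.063),T[2])).round(1).tolist())
print(bot.get_obs()["clock"])
E
```

```text
clock: 10.33
eef_pos: [0.5055, 0.1062, 0.0897]
tool_rot: [-0.03, 0.988, 0.005, 0.149]
ft_force: [0.4, -0.6, 0.2]
grip_width: 0.0346
grasp_force: 0.0
[  2.    0.9 -62.7] [ 0.    -0.002  0.002]
[(0.56, [214.5, 216.8], [array([214.2, 216.7]), array([ 5.7, 21.5]), np.float64(73.3)])]
[(0.67, [216.9, 223.0], [array([220.6, 226.2]), array([ 5.3, 25.4]), np.float64(82.9)])]
[[234.1, 224.3], [220.4, 226.8], [206.4, 229.3]]
10.5333
```

```bash
python3 -m inch '[1,0,-20,0,0,0,40, 1,0,-40,0,0,0,40, 1,0,-52,0,0,0,40, 1,0,-62,0,0,0,40, 1,0,-62,0,0,0,40, 1,0,-62,0,0,0,40]'
python3 -c "
from go import *
print(*rel(*pose((.5141,.1075),.063,0,0)))"
python3 -m inch '[0,0,0,0,0,0,0, 0,0,0,0,0,0,0, 0,0,0,0,0,0,0, 0,0,0,0,0,0,0, 0,0,0,0,0,0,0, 0,0,0,0,0,0,0]'
python3 -m inch '[0,0,10,0,0,0,0, 0,0,30,0,0,0,0, 0,0,62,0,0,0,0, 0,0,62,0,0,0,0, 0,0,62,0,0,0,0]'
python3 -c "
from go import *
print(*rel(*pose(slot(.021),T[2],.014,.04)),*rel(*pose(slot(.021),T[2],.014,.0)))"
```

```text
clock: 11.03
eef_pos: [0.5068, 0.1066, 0.028]
tool_rot: [-0.031, 0.988, 0.005, 0.149]
ft_force: [0.2, 0.2, 0.9]
grip_width: 0.0342
grasp_force: 0.0
[ 0.6  0.5 -1. ] [-0.    -0.001  0.001]
clock: 11.53
eef_pos: [0.5081, 0.1071, 0.0295]
tool_rot: [-0.031, 0.988, 0.005, 0.15]
ft_force: [-2.6, 0.5, 6.4]
grip_width: 0.0069
grasp_force: 59.2
clock: 11.95
eef_pos: [0.5093, 0.1074, 0.0928]
tool_rot: [-0.031, 0.988, 0.006, 0.152]
ft_force: [0.7, -0.2, -0.4]
grip_width: 0.0065
grasp_force: 58.7
[ -38.6 -115.6  -11.8] [-0.001  0.006 -0.313] [ -38.6 -115.6  -51.8] [-0.001  0.006 -0.313]
```

```bash
python3 -m inch '[-8,-24,0,0,0,-0.063,0, -16,-48,0,0,0,-0.126,0, -24,-72,0,0,0,-0.19,0, -32,-96,-5,0,0,-0.25,0, -38,-115,-10,0,0,-0.313,0, -38,-115,-10,0,0,-0.313,0, -38,-115,-10,0,0,-0.313,0, -38,-115,-10,0,0,-0.313,0]'
python3 - <<'E'
from go import *
print(*rel(*pose(slot(.021),T[2],.014,.0)))
o=bot.get_obs();ctr=np.array(o["eef_pos"])+R.from_quat(o["tool_rot"]).apply([0,0,.0225]);dx=np.array([np.cos(T[2]),np.sin(T[2]),0])
print(proj("scene",np.array([ctr+dx*.031,ctr,ctr-dx*.031])).round(1).tolist())
for k in range(2):
  cv2.imwrite(f"pics/h2scene.png",bot.camera("scene"))
  print([(round(d["confidence"],2),np.round(d["uv"],1).tolist(),[np.round(x,1).tolist() for x in cv2.minAreaRect(np.argwhere(d["mask"])[:,::-1].astype(np.float32))]) for d in bot.silhouettes("scene","spare_1")])
im=cv2.imread("pics/h2scene.png")
print(im[205:228,206:250].mean(2).astype(int).tolist()[::2])
E
```

```text
clock: 12.62
eef_pos: [0.4693, -0.0077, 0.08]
tool_rot: [0.123, 0.981, -0.018, 0.148]
ft_force: [0.0, -0.4, -0.2]
grip_width: 0.0068
grasp_force: 58.7
[  1.3  -0.5 -39. ] [-0.001 -0.    -0.001]
[[236.8, 217.9], [224.2, 220.1], [211.4, 222.4]]
[(0.7, [219.1, 222.8], [[220.1, 226.4], [6.7, 24.3], 78.7]), (0.6, [228.3, 220.7], [[225.2, 220.8], [5.5, 24.3], 78.7])]
[(0.72, [231.1, 238.1], [[230.5, 241.7], [65.7, 44.9], 57.0]), (0.53, [229.4, 219.9], [[225.4, 220.2], [5.9, 23.5], 79.4])]
[[56, 51, 55, 55, 53, 49, 31, 15, 19, 17, 18, 16, 16, 17, 14, 20, 28, 22, 19, 16, 10, 39, 55, 55, 55, 57, 56, 55, 55, 53, 56, 54, 55, 58, 49, 56, 56, 55, 53, 51, 58, 54, 52, 54], [56, 53, 55, 56, 56, 55, 55, 58, 40, 20, 20, 12, 13, 29, 24, 22, 22, 8, 17, 16, 32, 51, 55, 56, 55, 56, 55, 52, 55, 54, 52, 52, 52, 51, 54, 53, 63, 88, 95, 94, 94, 91, 98, 112], [56, 56, 55, 57, 56, 56, 56, 56, 50, 33, 24, 15, 12, 18, 17, 17, 20, 15, 37, 57, 56, 52, 54, 49, 64, 86, 91, 91, 90, 93, 98, 113, 117, 119, 118, 119, 118, 116, 114, 113, 114, 114, 114, 111], [54, 54, 53, 55, 51, 53, 55, 50, 53, 46, 44, 40, 34, 24, 17, 25,
[... 1036 characters left out ...]
 59, 67, 66, 47, 33, 27, 24, 24, 23, 24, 26, 37, 37, 46, 43, 43, 54, 68, 94, 111, 118, 116, 115, 116, 115, 116], [155, 156, 157, 158, 160, 133, 67, 30, 23, 29, 29, 24, 30, 31, 29, 30, 40, 49, 42, 41, 37, 56, 64, 71, 69, 72, 79, 83, 81, 77, 72, 74, 63, 34, 35, 51, 54, 75, 104, 114, 114, 113, 115, 115], [153, 151, 147, 143, 149, 158, 138, 101, 87, 106, 153, 176, 150, 117, 125, 149, 152, 147, 147, 125, 97, 80, 70, 71, 72, 66, 57, 59, 62, 77, 92, 97, 91, 85, 79, 79, 70, 59, 67, 89, 107, 111, 111, 113], [124, 125, 182, 219, 218, 220, 220, 209, 205, 179, 161, 161, 140, 115, 103, 91, 78, 69, 71, 76, 75, 64, 53, 60, 55, 58, 82, 93, 87, 90, 92, 91, 91, 91, 89, 92, 85, 59, 69, 95, 104, 111, 113, 112]]
```

```bash
python3 -m inch '[0,0,-15,0,0,0,0, 0,0,-26,0,0,0,0, 0,0,-32,0,0,0,0, 0,0,-37,0,0,0,0, 0,0,-38,0,0,0,0, 0,0,-38,0,0,0,0, 0,0,-38,0,0,0,0]'
python3 -c "
from go import *
print(*rel(*pose(slot(.021),T[2],.014,.0)))"
```

```text
clock: 13.4
eef_pos: [0.4691, -0.0076, 0.0434]
tool_rot: [0.123, 0.981, -0.018, 0.148]
ft_force: [-8.4, 1.4, 13.9]
grip_width: 0.0071
grasp_force: 62.5
[ 1.6 -0.6 -2.4] [-0.001  0.    -0.001]
```

```bash
python3 -m inch '[0,0,0,0,0,0,0, 0,0,0,0,0,0,12, 0,0,0,0,0,0,30, 0,0,0,0,0,0,30, 0,0,0,0,0,0,30]'
python3 -m inch '[0,0,15,0,0,0,30, 0,0,40,0,0,0,30, 0,30,65,0,0,0,30, 0,70,70,0,0,0,30, 0,110,70,0,0,0,30, -20,150,70,0,0,0,30, -40,190,70,0,0,0,30, -40,190,70,0,0,0,30]'
python3 - <<'E'
from go import *
f=lambda c,y,l,z:np.array([[c[0]+s*np.cos(y),c[1]+s*np.sin(y),z] for s in(l/2,0,-l/2)])
for c in("top","scene"):
    acc=np.mean([bot.camera(c) for _ in range(3)],0);cv2.imwrite(f"pics/{c}2.png",acc.astype(np.uint8))
    for t in("spare_1","short_stick"):
        for d in bot.silhouettes(c,t):
            m=cv2.minAreaRect(np.argwhere(d["mask"])[:,::-1].astype(np.float32));print(c,t,round(d["confidence"],2),[np.round(x,1).tolist() for x in m])
    print("pred4/3/short",proj(c,f(slot(.063),T[2],.07,.02)).round(1).tolist(),proj(c,f(slot(.021),T[2],.062,.02)).round(1).tolist(),proj(c,f((.4659,-.0509),-.225,.05,.024)).round(1).tolist())
a=cv2.resize(cv2.imread("pics/top2.png")[208:276,195:280],None,fx=5,fy=5,interpolation=cv2.INTER_CUBIC)
b=cv2.resize(cv2.imread("pics/scene2.png")[210:278,190:262],None,fx=5,fy=5,interpolation=cv2.INTER_CUBIC)
cv2.imwrite("pics/placed.png",cv2.convertScaleAbs(np.hstack([a,b]),alpha=1.3))
print(bot.get_obs()["clock"],bot.get_obs()["eef_pos"])
E
```

```text
clock: 13.82
eef_pos: [0.4696, -0.008, 0.0425]
tool_rot: [0.123, 0.981, -0.018, 0.149]
ft_force: [0.4, 0.3, 0.1]
grip_width: 0.0255
grasp_force: 0.0
clock: 14.48
eef_pos: [0.4272, 0.1872, 0.1123]
tool_rot: [0.119, 0.982, -0.017, 0.148]
ft_force: [-0.1, -0.0, 0.1]
grip_width: 0.0257
grasp_force: 0.0
top spare_1 0.58 [[229.4, 239.5], [4.9, 20.1], 14.0]
top short_stick 0.49 [[243.6, 243.0], [5.4, 16.0], 20.6]
pred4/3/short [[219.1, 224.3], [216.2, 235.7], [213.2, 247.2]] [[232.4, 228.8], [229.9, 238.9], [227.3, 249.2]] [[245.4, 234.0], [243.6, 242.4], [241.7, 250.7]]
scene spare_1 0.41 [[221.1, 226.2], [5.8, 24.2], 81.9]
scene short_stick 0.41 [[230.5, 242.3], [5.2, 21.2], 81.9]
scene short_stick 0.23 [[229.9, 241.4], [66.4, 45.0], 57.5]
pred4/3/short [[234.1, 224.3], [220.4, 226.8], [206.4, 229.3]] [[237.9, 232.2], [225.5, 234.5], [212.8, 236.9]] [[240.8, 239.3], [230.6, 241.3], [220.2, 243.5]]
14.9833 [0.42973159 0.18068134 0.11228124]
```

View pics/placed.png

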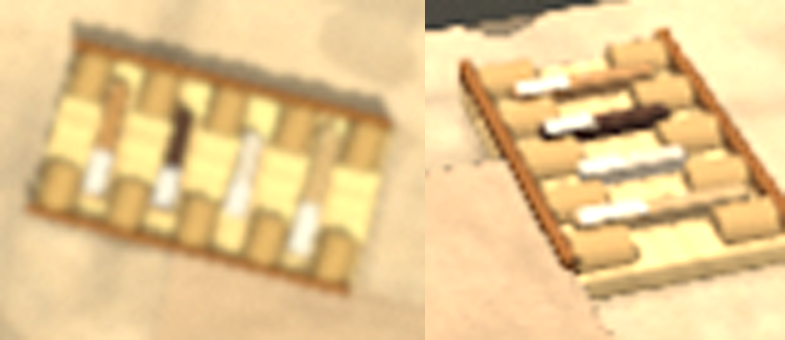

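All four sticks lie flat in their slots: brown in 4, dark in 3, short in 2 (top crop (243,175)) and long in 1. Next I take the short stick.

```bash
python3 -c "
from go import *
print(*rel(*pose((.4659,-.0509),-.24,.014,.05)))"
```

```text
[  29.7 -230.   -21.3] [-0.    -0.     0.013]
```

```bash
python3 -m inch '[4,-33,0,0,0,0,30, 9,-66,0,0,0,0,30, 13,-99,0,0,0,0.005,30, 17,-132,0,0,0,0.01,30, 21,-165,-5,0,0,0.013,30, 26,-198,-10,0,0,0.013,30, 30,-230,-20,0,0,0.013,30, 30,-230,-20,0,0,0.013,30]'
python3 -m inch '[0,0,0,0,0,0,30, 0,0,0,0,0,0,30, 0,0,0,0,0,0,30]'
python3 -c "
from go import *
print(*rel(*pose((.4659,-.0509),-.24,.014,.0)),bot.get_obs()['joint_pos'].round(2))"
```

```text
clock: 15.65
eef_pos: [0.4589, -0.0538, 0.0915]
tool_rot: [0.122, 0.981, -0.019, 0.148]
ft_force: [0.1, -0.0, 0.3]
grip_width: 0.0256
grasp_force: 0.0
clock: 15.9
eef_pos: [0.4593, -0.0475, 0.0925]
tool_rot: [0.117, 0.982, -0.017, 0.148]
ft_force: [-0.6, -0.5, -0.2]
grip_width: 0.0256
grasp_force: 0.0
[  0.2  -1.8 -51.5] [-0.001  0.    -0.004] [-0.07  0.14 -0.65  0.49 -0.05  0.15]
```

```bash
python3 -m inch '[0,-1,-20,0,0,0,30, 0,-1,-36,0,0,0,30, 0,-1,-46,0,0,0,30, 0,-1,-52,0,0,0,30, 0,-1,-52,0,0,0,30, 0,-1,-52,0,0,0,30]'
python3 -c "
from go import *
print(*rel(*pose((.4659,-.0509),-.24,.014,.0)))"
python3 -m inch '[0,0,0,0,0,0,0, 0,0,0,0,0,0,0, 0,0,0,0,0,0,0, 0,0,0,0,0,0,0, 0,0,0,0,0,0,0, 0,0,0,0,0,0,0]'
```

```text
clock: 16.4
eef_pos: [0.4595, -0.0482, 0.0405]
tool_rot: [0.116, 0.982, -0.017, 0.148]
ft_force: [-0.4, 0.1, 0.9]
grip_width: 0.0259
grasp_force: 0.0
[-0.  -1.1  0.5] [-0.001 -0.    -0.005]
clock: 16.9
eef_pos: [0.4601, -0.0488, 0.0413]
tool_rot: [0.117, 0.982, -0.017, 0.149]
ft_force: [-1.3, 2.4, 5.9]
grip_width: 0.0079
grasp_force: 59.2
```

```bash
cat > fin.py <<'E'
from go import *
from camfit import f as cf,mod
q=least_squares(cf,[.64,-.037,-.2,.2,.05,.042,0,0,0,0],loss='soft_l1').x
H=R.from_euler('z',q[2])*R.from_euler('y',-q[3])
focus=H.apply([-.14,0,0])+[q[0],q[1],.19]
Qg=R.from_quat([.117,.982,-.017,.149]);pg=np.array([.4601,-.0488,.0413])
cy=Qg.apply([0,1,0]);yaw=np.arctan2(-cy[0],cy[1]);yaw=(yaw+np.pi/2)%np.pi-np.pi/2
sd=np.array([np.cos(yaw),np.sin(yaw),0])
along=(np.array([.4659,-.0509,.019])-pg)@sd
lat=(Qg.apply([0,0,1])*.0225)
c=pg+sd*along;c[2]=.019   # lateral: jaw centre
be=Qg.inv().apply(c+sd*.025-pg);st=Qg.inv().apply(sd)
def target(back=0):
    Q=H*R.from_euler('z',-yaw)*Qg
    return focus-back*H.apply([1,0,0])-Q.apply(be),Q
if __name__=="__main__":
    print("yaw",yaw,"bare_end in tool",be.round(4),"stick dir tool",st.round(3),"focus",focus.round(4))
    o=bot.get_obs();Qn=R.from_quat(o["tool_rot"]);b=np.array(o["eef_pos"])+Qn.apply(be)
    print("bare end now, focus frame",H.inv().apply(b-focus).round(4),"ang",np.arccos(Qn.apply(st)@H.apply([1,0,0])).round(3))
    for k in(.04,0):print(k,*rel(*target(k)))
E
python3 -m inch '[0,0,10,0,0,0,0, 0,0,30,0,0,0,0, 0,0,55,0,0,0,0, 0,0,55,0,0,0,0, 0,0,55,0,0,0,0, 0,0,55,0,0,0,0]'; python3 fin.py
```

```text
clock: 17.4
eef_pos: [0.459, -0.0492, 0.0951]
tool_rot: [0.117, 0.982, -0.018, 0.148]
ft_force: [0.4, -0.4, -1.2]
grip_width: 0.0079
grasp_force: 58.7
yaw -0.23694716002344052 bare_end in tool [-0.0231 -0.      0.0305] stick dir tool [-0.955 -0.     0.296] focus [0.5073 0.0014 0.1601]
bare end now, focus frame [-0.0214 -0.0606 -0.0847] ang 0.217
0.04 [-23.5  69.4  71.5] [-0.052 -0.21  -0.019]
0 [14.3 59.5 80.1] [-0.052 -0.21  -0.019]
```

```bash
python3 -m inch '[-6,10,20,0,0,0,0, -12,22,40,-0.013,-0.05,-0.005,0, -18,40,56,-0.026,-0.1,-0.01,0, -23,56,66,-0.04,-0.15,-0.015,0, -23,69,72,-0.052,-0.21,-0.019,0, -23,69,72,-0.052,-0.21,-0.019,0, -23,69,72,-0.052,-0.21,-0.019,0, -23,69,72,-0.052,-0.21,-0.019,0]'; python3 fin.py
```

```text
clock: 18.07
eef_pos: [0.4359, 0.0197, 0.1664]
tool_rot: [0.123, 0.959, -0.032, 0.252]
ft_force: [0.2, -0.5, -0.0]
grip_width: 0.0083
grasp_force: 58.7
yaw -0.23694716002344052 bare_end in tool [-0.0231 -0.      0.0305] stick dir tool [-0.955 -0.     0.296] focus [0.5073 0.0014 0.1601]
bare end now, focus frame [-0.0396 -0.0005 -0.0004] ang 0.003
0.04 [-0.4  0.6  0.3] [ 0.001 -0.003 -0.   ]
0 [37.4 -9.3  8.8] [ 0.001 -0.003 -0.   ]
```

```bash
python3 -m inch '[9,-2,2,0,0,0,0, 19,-5,4,0,0,0,0, 28,-7,7,0,0,0,0, 37,-9,9,0,0,0,0, 37,-9,9,0,0,0,0, 37,-9,9,0,0,0,0, 37,-9,9,0,0,0,0, 37,-9,9,0,0,0,0]'; python3 fin.py
python3 - <<'E'
from fin import *
o=bot.get_obs();Qn=R.from_quat(o["tool_rot"]);p=np.array(o["eef_pos"]);b=p+Qn.apply(be);d=Qn.apply(st)
lens=H.apply([-.05,0,0])+[q[0],q[1],.19]
for c in("scene","top"):
    ims=[bot.camera(c) for _ in range(3)];cv2.imwrite(f"pics/{c}3.png",np.mean(ims,0).astype(np.uint8))
    print(c,"pred bare,centre,wrap,lens",proj(c,np.array([b,b-.025*d,b-.05*d,lens])).round(1).tolist())
    for t in("bare_end","lens","camera"): print(t,[(round(x["confidence"],2),np.round(x["uv"],1).tolist()) for x in bot.spot_point(c,t)])
    print([(round(x["confidence"],2),[np.round(v,1).tolist() for v in cv2.minAreaRect(np.argwhere(x["mask"])[:,::-1].astype(np.float32))]) for x in bot.silhouettes(c,"short_stick")])
E
```

```text
clock: 18.73
eef_pos: [0.4726, 0.0108, 0.1758]
tool_rot: [0.124, 0.959, -0.032, 0.253]
ft_force: [0.6, 1.2, -0.6]
grip_width: 0.008
grasp_force: 58.8
yaw -0.23694716002344052 bare_end in tool [-0.0231 -0.      0.0305] stick dir tool [-0.955 -0.     0.296] focus [0.5073 0.0014 0.1601]
bare end now, focus frame [-0.0006  0.0003  0.0007] ang 0.002
0.04 [-37.2   9.4  -9.1] [ 0.    -0.002 -0.   ]
0 [ 0.6 -0.5 -0.6] [ 0.    -0.002 -0.   ]
scene pred bare,centre,wrap,lens [[231.4, 175.0], [221.2, 178.7], [211.0, 182.4], [267.5, 162.3]]
bare_end [(0.38, [232.7, 177.3])]
lens [(0.88, [337.8, 262.4]), (0.66, [268.6, 163.4]), (0.38, [217.4, 227.2])]
camera [(0.96, [286.6, 227.8]), (0.89, [359.6, 348.2]), (0.43, [239.3, 254.9])]
[(0.6, [[221.2, 179.2], [5.7, 20.6], 71.6])]
top pred bare,centre,wrap,lens [[217.3, 223.3], [215.3, 232.6], [213.3, 241.8], [224.9, 189.5]]
bare_end [(0.57, [236.6, 241.7]), (0.52, [214.9, 222.0])]
lens [(0.71, [401.6, 257.4]), (0.58, [226.0, 187.2])]
camera [(0.59, [238.1, 187.4])]
[(0.37, [[228.3, 172.2], [19.8, 37.5], 11.3])]
```

```bash
python3 -m inch '[0,0,0,0,0,0,0, 0,0,0,0,0,0,0, 0,0,0,0,0,0,0, 0,0,0,0,0,0,0]'; python3 -c "
from workcell import bot
print(bot.job_done())"
```

```text
clock: 19.77
eef_pos: [0.4733, 0.0109, 0.1763]
tool_rot: [0.124, 0.959, -0.032, 0.253]
ft_force: [0.7, -0.6, 0.1]
grip_width: 0.0081
grasp_force: 58.8
the job is handed in; nothing more can be done
None
```

I handed the job in at 19.8 s (no verdict came back): both spares are in slots 3 and 4, and the short stick is held still with its bare end about 1 mm from my estimate of the focus point and in line with the lens.

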